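Crank the inspection slide until the tray is under the magnifier

ROBOT

A 6-joint arm with a two-finger parallel gripper is mounted at the origin on a cart in front of the work surface, level with it; the furniture and walls round the work are solid. World frame = base frame: x ahead of the robot, y to its left, z up, the work surface at z = 0. Lengths are in mm, angles in rad, forces in N, time in s.
With the tool pointing down it reaches from about 275 to 1000 mm from the base axis. Payload 8.4 kg.
Tool frame: the origin (TCP) lies between the finger pads; the fingertips stand 22 mm ahead of it and the grasp point (between the pads) lies 3 mm ahead of it (r.nose_length is the z of the fingertips in the tool frame, in mm); z points along the fingers, y is the line along which they close (so a half turn about z gives the same grasp; the last joint's range is limited). The gripper opens to 85 mm and grips with 20 to 120 N. Pads are 22 mm wide; open, the fingers measure 114 mm over their backs; the gripper's body (76 mm by 85 mm) begins 54 mm behind the grasp point. The pads swing forward as they close: fully open they stand 13 mm farther back than shut.
Start: joints at [-1.139, 0.353, 1.633, -0, 1.155, -0.002], TCP at [262.7, -567.113, 253.281] pointing down, gripper open.
Joint ranges: [-2.63, 2.63], [-0.92, 2.1], [0.06, 2.66], [-1.3, 4.44], [0, 2.69], [-3.02, 3.02]. Speed limits (rad/s): [2.22, 2.22, 2.79, 3.14, 3.14, 3.14].

INTERFACE

Orientations are given as [roll, pitch, yaw] about the fixed x, y, z axes, in that order (R = Rz(yaw) Ry(pitch) Rx(roll)).
In Python, from rig import r, cams gives the robot as it stands.
- The arm moves only by the tool pendant, called as name(argument=value, ...) on one line, values as JSON. Schema: {"type":"object","properties":{"rows":{"type":"array","items":{"type":"number"},"minItems":7,"maxItems":35},"squeeze":{"type":"number"},"only":{"type":"string"},"quiet":{"type":"boolean"},"lines":{"type":"string"}},"required":["rows"],"additionalProperties":false}. rows is one flat list of numbers that holds 1 to 5 rows one after another, with no inner brackets; each row has 7 numbers: a rotation vector rx, ry, rz in rad, then dx, dy, dz in mm, then the opening from 0.0 (shut) to 1.0 (fully open); each row shifts and turns the commanded pose from where the row before left it, along the tool's axes as they then stand; what a row does not reach is not made up. A row lasts 1/12 s, in which the tool goes at most 41.7 mm and 0.125 rad, less where a joint would pass 70% of its speed; a pose out of reach is approached as far as the arm can. The fingers move at their own pace and stop on an object; squeeze is the grip in N (left out, the last holds). Time passes only in rows, so rows that do not move let the fingers close. The tool returns the time, the measured TCP pose, the force, the opening and the grip force at its end. only (a regular expression) keeps the lines of the reply that match it, lines (a string "A,B") keeps lines A to B, and quiet returns only ok. Input that does not fit is refused with a message, and nothing moves.
- r.sense(): the state, without advancing time (a new reading comes with each control period).
- cams.grab_frame(name): name is "side" or "top" or "wrist"; returns the picture (400x640x3 uint8, red, green, blue); there is no depth.
- cams.camera_params(name): a dict with "fx", "fy", "cx", "cy" (pixels), "dist_coeffs" ([k1, k2, p1, p2, k3] as OpenCV has them; the pictures are not rectified), "rvec" (rotation vector, rad) and "tvec" (3), from world to camera coordinates, as OpenCV has them. Camera axes: x right, y down, z forward; pixel columns grow to the right and rows downward; lengths in mm; the calibration is good to about 2 mm. A picture is of the moment at which its call begins: read the wrist's pose just before it. camera_params takes no time and is no camera call; for the wrist camera it gives the pose at the moment of the call.
- r.sign_off(): hands the job in; it is judged then, once.
The state is a dict: "clock": time; "qpos": joint angles; "qvel": joint speeds; "joint_efforts": joint torques, N m; "eef_pos": TCP position; "tcp_rot": TCP orientation; "contact_force": force on the tool from outside, world axes, zero at the start; "wrist_torque": the same for the moment, N m; "opening": opening from 0.0 (shut) to 1.0 (fully open); "grasp_force": force on a finger pad.
Only numpy, scipy, OpenCV 4.12 (cv2) and the standard library are available. Lean on these libraries where they do the work, as an engineer would, in place of code of your own. Each camera call takes 0.05 s, during which the arm holds its last target. There are 200 camera calls.

TASK

Take the crank of the inspection slide by its black grip and wind it round at an easy, steady pace (clockwise seen from above sends the tray toward the magnifier), never faster than about one turn in two seconds, until the white tray is centred under the round magnifier along its travel, then let go of the crank. Move the tray only by cranking: do not touch the tray or its carriage, and leave the cup, bottle and tub standing near the slide where they are.

Things in the scene. Friction and masses are not known exactly. Their poses are not given: they have to be found in the camera images.
- fixture: inspection slide, fixed to the table: grey base 120 mm (x) by 345 mm (y, -55 to +290), dark gear head 80x84 mm, 62 mm high, at its -y end, two rods and a screw along y, end block 50 mm high. Origin on the table under the crank's upright turning axis; +y points along the tray's travel, from crank to magnifier; z up. Place and yaw vary.
- crank_grip (a point): centre of the crank's grip, 110 mm above the table and 50 mm from the turning axis. Grip top 135 mm, foot 77 mm, crank arm top 76 mm, hub top 82 mm above the table. Nothing else of the slide within 150 mm of the turning axis is higher than 85 mm.
- crank_knob: the crank's grip: upright black cylinder, diameter 24 mm, 58 mm tall (flange 29 mm wide, 4 mm thick at its foot), on the end of a flat steel arm; it spins freely on its own upright axis. Origin at the middle of its foot, 77 mm above the table; its yaw means nothing.
- crank (a joint): crank angle in rad, growing clockwise seen from above; range 0 to 26.7 (stops). At 0 the grip lies on the fixture's -x side of the turning axis. Starts at 3.0 to 11.0; the tray is exactly under the lens at 21.99 (3.5 turns). A turn clockwise moves the tray 28 mm along fixture +y. Turning takes about 0.1 N m (2 to 3 N at the grip); it stays where it is left.
- carriage: grey carriage 96 x 66 mm that carries the white tray, sliding along fixture y, driven only by the crank. Origin under the middle of its top plate, 44 mm above the table, 115 mm along fixture +y from the turning axis when the crank reads 0.
- tray_center (a point): centre of the white tray that is fixed on the carriage, 68 mm along the travel (fixture y), 135 mm across it, 12 mm high, rim 64 mm above the table, with three fibre connectors in it.
- lens_center (a point): centre of the magnifier: black ring, 82 mm outer and 62 mm inner diameter, with clear glass, level, 101 mm above the table, on a post at the fixture's +x side; it lies 213 mm along fixture +y from the turning axis.
- rinse_cup: bystander: white cup, 61 mm wide, 48 mm high, loose on the table on the fixture's -x side; origin under its centre.
- flux_bottle: bystander: small bottle with a tan cap, 38 mm wide, 84 mm high, loose on the table on the fixture's +x side, 150 mm or more from the turning axis; origin under its centre.
- wipe_tub: bystander: white tub with a blue lid, 68 mm wide and high, loose on the table beyond the end block; origin under its centre.

How it is judged:
By the outcome, as a careful person would: the job done as asked, in the order asked, and still so for the second after the job is handed in, with the robot touching nothing.
It also fails if it takes over 72 s, if anything falls off the work surface, if the arm or the gripper's body presses on something with over 40 N, if the wrist force passes 120 N, or if a joint passes its speed limit or range.

## Working session

There is one attempt and no reset: what is moved stays moved. The work goes in short steps, Python scripts to look and compute and a tool call to move; the robot and the scene stay as the last step left them, time stands still between calls to the robot, and variables do not carry over. Pictures are saved under pics/ and viewed, at most 10 in all, crops included, and the job is handed in when it is done.

```bash
mkdir -p pics; ls; python3 - <<'E'
from rig import r,cams
import cv2
for n in ("side","top"):
    cv2.imwrite(f"pics/{n}0.png",cams.grab_frame(n)[:,:,::-1]); print(n,cams.camera_params(n))
print(r.sense())
E
```

```text
pics
side {'fx': 513.4257116138917, 'fy': 513.4257116138917, 'cx': 317.4224788353688, 'cy': 197.23254651573563, 'dist_coeffs': array([0.01186961, 0.        , 0.        , 0.        , 0.        ]), 'rvec': array([ 0.50954591, -2.65608087,  1.2240431 ]), 'tvec': array([ 545.39856294,  148.21595697, 1029.85588315])}
top {'fx': 415.11167519080675, 'fy': 415.11167519080675, 'cx': 318.44653288525194, 'cy': 196.7351338041323, 'dist_coeffs': array([-0.07267756,  0.        ,  0.        ,  0.        ,  0.        ]), 'rvec': array([ 2.13150776, -2.1938894 ,  0.09750814]), 'tvec': array([ 138.2268942 ,  551.37388781, 1014.51560113])}
{'clock': 0.1, 'qpos': array([-1.13939770e+00,  3.53535888e-01,  1.63404644e+00, -3.09247239e-05,
        1.15519687e+00, -2.39651944e-03]), 'qvel': array([-4.33133761e-04, -2.18812092e-03, -1.53283691e-03, -2.87305182e-03,
       -6.21210531e-06,  8.05033380e-04]), 'joint_efforts': array([-8.09495559e-04, -6.06361270e+01, -3.42817497e+01, -1.48817969e-05,
        4.07605141e-03,  4.86766638e-06]), 'eef_pos': array([ 262.52923071, -566.7596766 ,  252.66929812]), 'tcp_rot': array([-3.14040605e+00,  2.54337717e-05,  4.33807661e-01]), 'contact_force': array([0.25307544, 0.3123544 , 0.32955883]), 'wrist_torque': array([-0.00252563, -0.00769303, -0.05147967]), 'grasp_force': 0.0, 'opening': 0.9992507608029358}
```

View pics/top0.png

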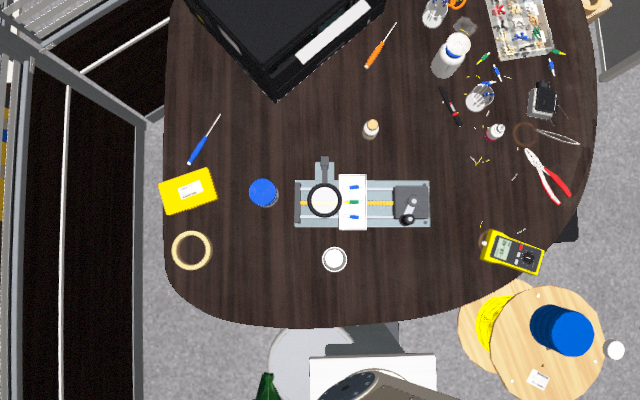

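View pics/side0.png

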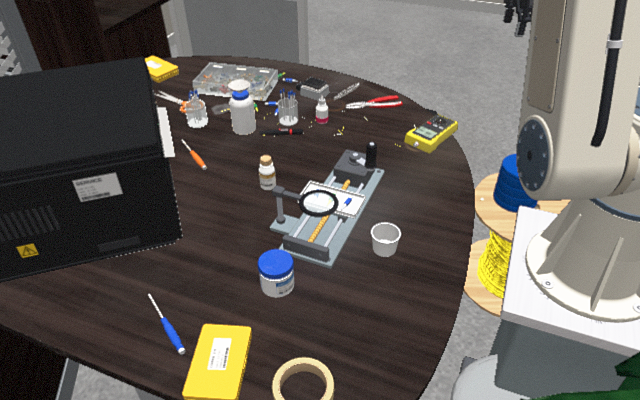

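The top view shows the slide lying along image x: gear head near (412,203), lens ring (324,200), tray (352,202), cup (334,259). In the side view the black grip stands at (371,155). I'll zoom in on both.

```bash
python3 - <<'E'
import cv2,numpy as np
t=cv2.imread("pics/top0.png")[150:240,285:440]; s=cv2.imread("pics/side0.png")[130:270,260:400]
t=cv2.resize(t,None,fx=5,fy=5,interpolation=2)[:, :775]
s=cv2.resize(s,None,fx=4,fy=4,interpolation=2)
cv2.imwrite("pics/tz.png",t);cv2.imwrite("pics/sz.png",s)
E
cat > h.py <<'E'
import cv2,numpy as np
from rig import r,cams
def ray(n,px,P=None):
    p=P or cams.camera_params(n);R=cv2.Rodrigues(p["rvec"])[0]
    K=np.array([[p["fx"],0,p["cx"]],[0,p["fy"],p["cy"]],[0,0,1.]])
    u=cv2.undistortPoints(np.array([[px]],float),K,p["dist_coeffs"])[0,0]
    return -R.T@p["tvec"], R.T@np.array([*u,1.])
def plane(n,px,z,P=None):
    c,d=ray(n,px,P);return c+d*(z-c[2])/d[2]
def two(a,b):
    (c,d),(e,f)=a,b
    s=np.linalg.lstsq(np.c_[d,-f],e-c,rcond=None)[0]
    p,q=c+s[0]*d,e+s[1]*f;return (p+q)/2,np.linalg.norm(p-q)
def proj(n,X,P=None):
    p=P or cams.camera_params(n)
    K=np.array([[p["fx"],0,p["cx"]],[0,p["fy"],p["cy"]],[0,0,1.]])
    return cv2.projectPoints(np.array(X,float).reshape(-1,3),p["rvec"],p["tvec"],K,p["dist_coeffs"])[0][:,0]
E
```

```text
(no output)
```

View pics/tz.png

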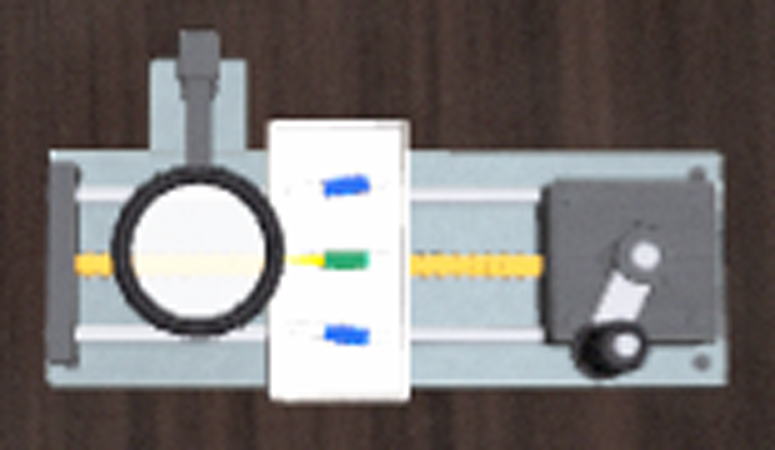

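View pics/sz.png

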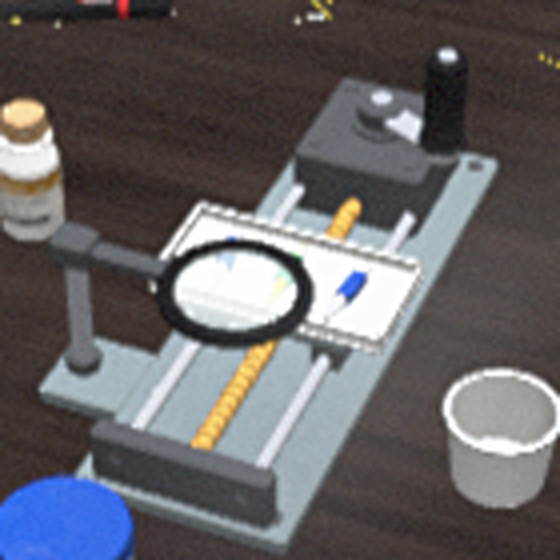

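The zooms show the grip top at top-pixel (410,218.6) and side-pixel (371.7,143). The hub top is at (413.8,201) and (355.2,154), with the arm pointing mostly to the fixture's -x. I'll triangulate using mask centroids.

```bash
cat > m.py <<'E'
from h import *
def comp(mask,near):
    n,l,s,c=cv2.connectedComponentsWithStats(mask.astype(np.uint8))
    i=1+np.argmin(np.linalg.norm(c[1:]-near,axis=1));return c[i],s[i],l==i
E
python3 - <<'E'
from m import *
T=cv2.imread("pics/top0.png").astype(int);S=cv2.imread("pics/side0.png").astype(int)
def br(I,near,w=3):
    x,y=map(round,near);p=I[y-w:y+w+1,x-w:x+w+1].min(2).astype(float);p=np.clip(p-150,0,None)
    Y,X=np.mgrid[y-w:y+w+1,x-w:x+w+1];return np.array([(X*p).sum(),(Y*p).sum()])/p.sum()
for nm,a,b in(("grip",(410,218.6),(371.7,143)),("hub",(413.8,201),(355.2,154))):
    a,b=br(T,a),br(S,b,2);print(nm,a,b,two(ray("top",a),ray("side",b)))
def ring(I,box):
    x0,y0,x1,y1=box;m=np.zeros(I.shape[:2],np.uint8);m[y0:y1,x0:x1]=(I.max(2)<62)[y0:y1,x0:x1]
    return m
# lens: inner glass ellipse from dark ring
for n,I,c in(("top",T,(324.3,200)),("side",S,(319,202.7))):
    # radial darkest points
    pts=[]
    p0=I.max(2).astype(np.float32)
    for a in np.linspace(0,2*np.pi,72,endpoint=False):
        rr=np.arange(9,23,.25);xs=c[0]+rr*np.cos(a);ys=c[1]+rr*np.sin(a)*(1 if n=="top" else .68)
        v=cv2.remap(p0,xs.astype(np.float32)[None],ys.astype(np.float32)[None],1)[0]
        k=v.argmin();pts.append((xs[k],ys[k]))
    e=cv2.fitEllipse(np.array(pts,np.float32));print(n,e)
    if n=="top":et=e[0]
    else:print("lens",two(ray("top",et),ray("side",e[0])))
m=(T.min(2)>200);
c,s,l=comp(m[:, :],(353,202));print("tray",c,s)
l=l.copy();l[:, :343]=0
q=cv2.minAreaRect(np.argwhere(l)[:,::-1].astype(np.float32));print(q)
b=cv2.boxPoints(q);print([plane("top",x,64).round(1) for x in b])
print("side-plane chk",plane("top",(0,0),0)[2])
E
```

```text
grip [409.85819328 218.50420168] [371.47752809 143.38014981] (array([489.50609734, -82.44633245, 136.28770991]), np.float64(1.175864383239413))
hub [413.68494152 200.7119883 ] [354.95192308 154.01923077] (array([ 534.13998756, -105.30819271,   80.56978428]), np.float64(1.1958746859414966))
top ((323.3052978515625, 200.6922149658203), (30.560522079467773, 30.99898338317871), 158.1026153564453)
side ((317.60638427734375, 202.84649658203125), (24.228633880615234, 35.62178039550781), 87.17160034179688)
lens (array([539.77502123, 110.95674833, 101.57083736]), np.float64(3.6193008658725514))
tray [354.99146982 201.77952756] [ 337  174   56   56 1524]
((367.4999694824219, 201.49998474121094), (48.99999237060547, 54.99999237060547), 0.0)
[array([471.6,  64.9,  64. ]), array([605.6,  60.4,  64. ]), array([602.1, -59.4,  64. ]), array([468.1, -53.2,  64. ])]
side-plane chk 0.0
```

```bash
python3 - <<'E'
from m import *
for z in (0,15):
  print(z,[plane("top",np.array(c)/5-.4+[285,150],z).round(1)[:2] for c in((49,151),(724,153),(727,385),(47,385))])
print("tray",[plane("top",np.array(c)/5-.4+[285,150],64).round(1)[:2] for c in((268,121),(409,121),(409,400),(269,400))])
print("ring", plane("top",np.array((198,250))/5-.4+[285,150],101), "tube ends")
E
```

```text
0 [array([604.2, 183.8]), array([ 592.8, -167. ]), array([ 472.5, -161.9]), array([482.9, 187.6])]
15 [array([602. , 182.8]), array([ 590.8, -163.1]), array([ 472.2, -158.1]), array([482.4, 186.5])]
tray [array([606.4,  72.1]), array([604.4,   3.2]), array([468.5,   8.6]), array([470.5,  76.1])]
ring [540.60428453 108.2233989  101.        ] tube ends
```

pendant(rows=[0, 0, 0.1085, 0, 0, 0, 1, 0, 0, 0.1085, 0, 0, 0, 1, 0, 0, 0.1085, 0, 0, 0, 1, 0, 0, 0.1085, 0, 0, 0, 1, 0, 0, 0, 0, 0, 0, 1])

```text
clock: 0.52
eef_pos: [262.6, -566.9, 252.9]
tcp_rot: [-3.141, 0.0, -0.005]
contact_force: [0.5, -0.3, -0.9]
opening: 1.002
grasp_force: 0.0
```

pendant(rows=[0, 0, 0.0, 15, -32, 0, 1, 0, 0, 0, 15, -32, 0, 1, 0, 0, 0, 15, -32, 0, 1, 0, 0, 0, 15, -32, 0, 1, 0, 0, 0, 15, -32, 0, 1])

```text
clock: 0.93
eef_pos: [337.9, -405.5, 253.1]
tcp_rot: [-3.141, 0.0, 0.003]
contact_force: [0.8, -0.9, 0.2]
opening: 1.0
grasp_force: 0.0
```

pendant(rows=[0, 0, 0.0, 15, -32, 0, 1, 0, 0, 0, 15, -32, 0, 1, 0, 0, 0, 15, -32, 0, 1, 0, 0, 0, 15, -32, 0, 1, 0, 0, 0, 15, -32, 0, 1])

```text
clock: 1.35
eef_pos: [413.0, -245.5, 253.3]
tcp_rot: [3.142, -0.0, 0.004]
contact_force: [0.6, -0.0, -0.0]
opening: 1.003
grasp_force: 0.0
```

pendant(rows=[0, 0, 0.0, 15, -32, 0, 1, 0, 0, 0, 15, -32, 0, 1, 0, 0, 0, 15, -32, 0, 1, 0, 0, 0, 15, -30, 0, 1, 0, 0, -0.005, 10, -20, 0, 1])

```text
clock: 1.77
eef_pos: [483.6, -98.6, 253.3]
tcp_rot: [-3.141, -0.0, 0.01]
contact_force: [0.4, -0.9, 0.4]
opening: 0.999
grasp_force: 0.0
```

```bash
python3 - <<'E'
from m import *
print(r.sense()["eef_pos"],r.sense()["tcp_rot"])
P=cams.camera_params("wrist");I=cams.grab_frame("wrist")[:,:,::-1]
print(proj("wrist",[[489.5,-82.4,135],[534.1,-105.3,82]],P))
cv2.imwrite("pics/w1.png",I)
E
```

```text
[483.59499988 -98.57962135 253.28612306] [-3.14104984e+00 -3.05010191e-04  9.91165646e-03]
[[304.10547409 196.60409874]
 [329.12911594 140.06219733]]
```

View pics/w1.png

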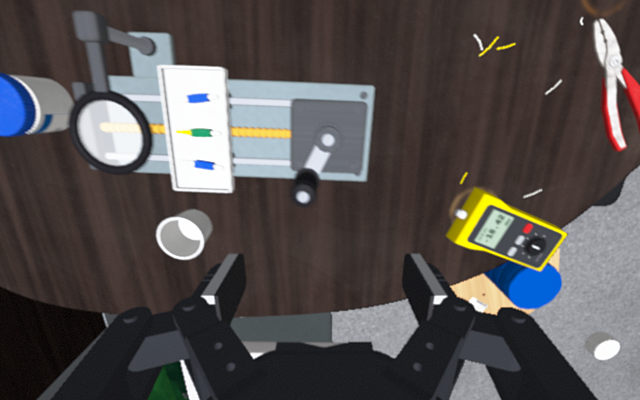

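The wrist view has the grip top at (303,197) and the hub at (328,140). Both are within 1 px of what the triangulation predicts, so I'll move over the grip and descend.

pendant(rows=[0, 0, 0.01, 3, -8.2, 0, 1, 0, 0, 0, 3, -8, 0, 1, 0, 0, 0, 0, 0, 15, 1, 0, 0, 0, 0, 0, 28, 1, 0, 0, 0, 0, 0, 28, 1], squeeze=40)

```text
clock: 2.23
eef_pos: [489.6, -85.0, 182.3]
tcp_rot: [3.141, -0.003, -0.002]
contact_force: [0.8, 0.6, 0.6]
opening: 0.999
grasp_force: 0.0
```

pendant(rows=[0, 0, 0, 0, 0, 28, 1, 0, 0, 0, 0, 0, 25, 1, 0, 0, 0, 0, 0, 14, 1, 0, 0, 0, 0, 0, 0, 1, 0, 0, 0, 0, 0, 0, 1])

```text
clock: 2.65
eef_pos: [488.3, -85.0, 114.9]
tcp_rot: [-3.141, 0.002, -0.004]
contact_force: [0.0, 0.1, 0.6]
opening: 1.001
grasp_force: 0.0
```

pendant(rows=[0, 0, 0, 1, -2.6, 0, 1, 0, 0, 0, 0, 0, 0, 0.2, 0, 0, 0, 0, 0, 0, 0.2, 0, 0, 0, 0, 0, 0, 0.2, 0, 0, 0, 0, 0, 0, 0.2], squeeze=40)

```text
clock: 3.07
eef_pos: [490.1, -82.4, 115.9]
tcp_rot: [3.141, -0.001, -0.005]
contact_force: [0.2, -0.2, -0.5]
opening: 0.452
grasp_force: 0.0
```

pendant(rows=[0, 0, 0, 0, 0, 0, 0.1, 0, 0, 0, 0, 0, 0, 0.1, 0, 0, 0, 0, 0, 0, 0.1, 0, 0, 0, 0, 0, 0, 0.1, 0, 0, 0, 0, 0, 0, 0.1])

```text
clock: 3.48
eef_pos: [489.9, -82.3, 115.7]
tcp_rot: [-3.141, -0.0, -0.005]
contact_force: [-2.0, 1.1, 6.7]
opening: 0.272
grasp_force: 38.8
```

pendant(rows=[0, 0, 0, 1.1, -2, 0, 0.1, 0, 0, 0, 2.3, -3.7, 0, 0.1, 0, 0, 0, 2.7, -3.5, 0, 0.1, 0, 0, 0, 6.2, -6.2, 0, 0.1, 0, 0, 0, 7.1, -5, 0, 0.1])

```text
clock: 3.9
eef_pos: [508.2, -61.5, 115.7]
tcp_rot: [-3.141, 0.002, -0.006]
contact_force: [-5.4, 2.8, 10.4]
opening: 0.27
grasp_force: 39.3
```

pendant(rows=[0, 0, 0, 7.9, -3.7, 0, 0.1, 0, 0, 0, 8.4, -2.3, 0, 0.1, 0, 0, 0, 8.7, -0.8, 0, 0.1, 0, 0, 0, 8.7, 0.8, 0, 0.1, 0, 0, 0, 8.4, 2.3, 0, 0.1])

```text
clock: 4.32
eef_pos: [552.2, -56.8, 115.9]
tcp_rot: [-3.139, -0.001, -0.006]
contact_force: [1.0, 8.6, 4.6]
opening: 0.269
grasp_force: 39.1
```

pendant(rows=[0, 0, 0, 7.9, 3.7, 0, 0.1, 0, 0, 0, 7.1, 5, 0, 0.1, 0, 0, 0, 6.2, 6.2, 0, 0.1, 0, 0, 0, 5, 7.1, 0, 0.1, 0, 0, 0, 3.7, 7.9, 0, 0.1])

```text
clock: 4.73
eef_pos: [582.7, -88.3, 115.8]
tcp_rot: [-3.141, -0.002, -0.005]
contact_force: [0.6, 2.6, 2.2]
opening: 0.272
grasp_force: 39.2
```

```bash
python3 - <<'E'
from m import *
p=r.sense()["eef_pos"];d=p[:2]-[534.1,-105.3];print(p,np.hypot(*d),np.degrees(np.arctan2(d[1],-d[0])))
E
```

```text
[582.69781756 -88.29708208 115.84247887] 51.48637770226937 160.71659018028794
```

```bash
cat > c.py <<'E'
from m import *
p=r.sense()["eef_pos"];d=p[:2]-[534.1,-105.3];print(p,np.hypot(*d),np.degrees(np.arctan2(d[1],-d[0]))%360)
E
```

pendant(rows=[0, 0, 0, 2.3, 8.4, 0, 0.1, 0, 0, 0, 0.8, 8.7, 0, 0.1, 0, 0, 0, -0.8, 8.7, 0, 0.1, 0, 0, 0, -2.3, 8.4, 0, 0.1, 0, 0, 0, -3.7, 7.9, 0, 0.1])

```text
clock: 5.15
eef_pos: [576.9, -131.4, 115.7]
tcp_rot: [-3.141, 0.001, -0.006]
contact_force: [-3.0, 4.7, 9.1]
opening: 0.275
grasp_force: 39.8
```

```bash
python3 c.py
```

```text
[ 576.85528409 -131.43371852  115.6607851 ] 50.10973519262674 211.4349212962918
```

pendant(rows=[0, 0, 0, -5, 7.1, 0, 0.1, 0, 0, 0, -6.2, 6.2, 0, 0.1, 0, 0, 0, -7.1, 5, 0, 0.1, 0, 0, 0, -7.9, 3.7, 0, 0.1, 0, 0, 0, -8.4, 2.3, 0, 0.1])

```text
clock: 5.57
eef_pos: [541.3, -153.7, 115.6]
tcp_rot: [-3.138, 0.002, -0.007]
contact_force: [0.7, 18.5, 10.0]
opening: 0.265
grasp_force: 40.2
```

```bash
python3 c.py
```

```text
[ 541.28836057 -153.72855447  115.58148174] 48.95914026534403 261.55710192642306
```

pendant(rows=[0, 0, 0, -8.7, 0.2, 0, 0.1, 0, 0, 0, -8.7, -1, 0, 0.1, 0, 0, 0, -8.4, -2.3, 0, 0.1, 0, 0, 0, -7.9, -3.7, 0, 0.1, 0, 0, 0, -7.1, -5, 0, 0.1])

```text
clock: 5.98
eef_pos: [503.0, -142.4, 115.8]
tcp_rot: [-3.141, -0.004, -0.007]
contact_force: [9.7, 9.9, -0.7]
opening: 0.269
grasp_force: 39.3
```

```bash
python3 c.py
```

```text
[ 502.99168893 -142.41741383  115.8068095 ] 48.4296337684174 309.9665605831578
```

pendant(rows=[0, 0, 0, -6.2, -6.2, 0, 0.1, 0, 0, 0, -5, -7.1, 0, 0.1, 0, 0, 0, -3.7, -7.9, 0, 0.1, 0, 0, 0, -2.3, -8.4, 0, 0.1, 0, 0, 0, -0.8, -8.7, 0, 0.1])

```text
clock: 6.4
eef_pos: [484.9, -105.2, 115.8]
tcp_rot: [3.14, -0.003, -0.005]
contact_force: [5.9, -1.8, 0.6]
opening: 0.269
grasp_force: 39.6
```

```bash
python3 c.py
```

```text
[ 484.94360389 -105.20026028  115.80805609] 49.156497292587694 0.11625459566149535
```

pendant(rows=[0, 0, 0, 0.8, -8.7, 0, 0.1, 0, 0, 0, 2.3, -8.4, 0, 0.1, 0, 0, 0, 3.7, -7.9, 0, 0.1, 0, 0, 0, 5, -7.1, 0, 0.1, 0, 0, 0, 6.2, -6.2, 0, 0.1])

```text
clock: 6.82
eef_pos: [501.7, -66.2, 115.6]
tcp_rot: [3.141, 0.001, -0.005]
contact_force: [-1.5, -2.3, 10.7]
opening: 0.27
grasp_force: 40.4
```

```bash
python3 c.py
```

```text
[501.74467733 -66.18368263 115.64233578] 50.76369952733034 50.40392158133591
```

pendant(rows=[0, 0, 0, 7.1, -5, 0, 0.1, 0, 0, 0, 7.9, -3.7, 0, 0.1, 0, 0, 0, 8.4, -2.3, 0, 0.1, 0, 0, 0, 8.7, -0.8, 0, 0.1, 0, 0, 0, 8.7, 0.8, 0, 0.1])

```text
clock: 7.23
eef_pos: [542.7, -54.2, 115.7]
tcp_rot: [-3.14, 0.002, -0.006]
contact_force: [-1.7, 7.1, 10.1]
opening: 0.271
grasp_force: 40.6
```

```bash
python3 c.py
```

```text
[542.69212016 -54.22501678 115.68158832] 51.79264850850117 99.54920691949916
```

pendant(rows=[0, 0, 0, 8.4, 2.3, 0, 0.1, 0, 0, 0, 7.9, 3.7, 0, 0.1, 0, 0, 0, 7.1, 5, 0, 0.1, 0, 0, 0, 6.2, 6.2, 0, 0.1, 0, 0, 0, 5, 7.1, 0, 0.1])

```text
clock: 7.65
eef_pos: [578.8, -79.3, 115.8]
tcp_rot: [-3.14, -0.002, -0.005]
contact_force: [2.1, 3.7, 6.2]
opening: 0.27
grasp_force: 40.1
```

```bash
python3 c.py
```

```text
[578.76526987 -79.27282609 115.80104247] 51.69526201353049 149.76995418541705
```

pendant(rows=[0, 0, 0, 3.7, 7.9, 0, 0.1, 0, 0, 0, 2.3, 8.4, 0, 0.1, 0, 0, 0, 0.8, 8.7, 0, 0.1, 0, 0, 0, -0.8, 8.7, 0, 0.1, 0, 0, 0, -2.3, 8.4, 0, 0.1])

```text
clock: 8.07
eef_pos: [581.5, -122.3, 115.7]
tcp_rot: [-3.141, -0.001, -0.005]
contact_force: [0.1, 2.3, 8.2]
opening: 0.267
grasp_force: 40.2
```

```bash
python3 c.py
```

```text
[ 581.54273761 -122.28624684  115.72389488] 50.39192329988505 199.69923726020343
```

pendant(rows=[0, 0, 0, -3.7, 7.9, 0, 0.1, 0, 0, 0, -5, 7.1, 0, 0.1, 0, 0, 0, -6.2, 6.2, 0, 0.1, 0, 0, 0, -7.1, 5, 0, 0.1, 0, 0, 0, -7.9, 3.7, 0, 0.1])

```text
clock: 8.48
eef_pos: [550.5, -151.4, 115.6]
tcp_rot: [-3.14, 0.001, -0.006]
contact_force: [0.4, 7.9, 9.2]
opening: 0.272
grasp_force: 40.4
```

```bash
python3 c.py
```

```text
[ 550.50289235 -151.41683751  115.64574779] 48.947089591871695 250.42048320156613
```

pendant(rows=[0, 0, 0, -8.4, 2.3, 0, 0.1, 0, 0, 0, -8.7, 0.8, 0, 0.1, 0, 0, 0, -8.7, -0.8, 0, 0.1, 0, 0, 0, -8.4, -2.3, 0, 0.1, 0, 0, 0, -7.9, -3.7, 0, 0.1])

```text
clock: 8.9
eef_pos: [509.6, -147.0, 115.7]
tcp_rot: [-3.14, -0.002, -0.007]
contact_force: [8.1, 9.4, 3.0]
opening: 0.268
grasp_force: 40.1
```

```bash
python3 c.py
```

```text
[ 509.60725018 -147.0122495   115.74733754] 48.37154692544887 300.420758115229
```

pendant(rows=[0, 0, 0, -7.1, -5, 0, 0.1, 0, 0, 0, -6.2, -6.2, 0, 0.1, 0, 0, 0, -5, -7.1, 0, 0.1, 0, 0, 0, -3.7, -7.9, 0, 0.1, 0, 0, 0, -2.3, -8.4, 0, 0.1])

```text
clock: 9.32
eef_pos: [485.8, -113.2, 115.8]
tcp_rot: [3.141, -0.003, -0.006]
contact_force: [6.9, -0.4, 1.9]
opening: 0.269
grasp_force: 39.9
```

```bash
python3 c.py
```

```text
[ 485.82611625 -113.22779547  115.77136482] 48.92052528023729 350.67382809981456
```

pendant(rows=[0, 0, 0, -0.8, -8.7, 0, 0.1, 0, 0, 0, 0.8, -8.7, 0, 0.1, 0, 0, 0, 2.3, -8.4, 0, 0.1, 0, 0, 0, 3.7, -7.9, 0, 0.1, 0, 0, 0, 5, -7.1, 0, 0.1])

```text
clock: 9.73
eef_pos: [496.0, -72.2, 115.7]
tcp_rot: [3.141, 0.0, -0.005]
contact_force: [1.4, -3.2, 8.5]
opening: 0.271
grasp_force: 40.5
```

```bash
python3 c.py
```

```text
[495.95859346 -72.17176115 115.66536046] 50.51976941657835 40.97639327987642
```

pendant(rows=[0, 0, 0, 6.2, -6.2, 0, 0.1, 0, 0, 0, 7.1, -5, 0, 0.1, 0, 0, 0, 7.9, -3.7, 0, 0.1, 0, 0, 0, 8.4, -2.3, 0, 0.1, 0, 0, 0, 8.7, -0.8, 0, 0.1])

```text
clock: 10.15
eef_pos: [533.7, -53.5, 115.6]
tcp_rot: [-3.141, 0.002, -0.005]
contact_force: [-2.6, 1.8, 12.8]
opening: 0.269
grasp_force: 41.0
```

```bash
python3 c.py
```

```text
[533.74125293 -53.53789818 115.62622204] 51.763344982875225 89.60290708083183
```

pendant(rows=[0, 0, 0, 8.7, 0.8, 0, 0.1, 0, 0, 0, 8.4, 2.3, 0, 0.1, 0, 0, 0, 7.9, 3.7, 0, 0.1, 0, 0, 0, 7.1, 5, 0, 0.1, 0, 0, 0, 6.2, 6.2, 0, 0.1])

```text
clock: 10.57
eef_pos: [573.5, -71.5, 115.8]
tcp_rot: [-3.14, -0.001, -0.005]
contact_force: [1.5, 5.2, 7.3]
opening: 0.268
grasp_force: 40.5
```

```bash
python3 c.py
```

```text
[573.49930657 -71.53432643 115.7612663 ] 51.88859286910922 139.40303190856696
```

pendant(rows=[0, 0, 0, 5, 7.1, 0, 0.1, 0, 0, 0, 3.7, 7.9, 0, 0.1, 0, 0, 0, 1.7, 6.3, 0, 0.1, 0, 0, 0, 0.5, 4, 0, 0.1, 0, 0, 0, 0, 0, 0, 0.1])

```text
clock: 10.98
eef_pos: [584.8, -98.6, 115.8]
tcp_rot: [3.141, -0.002, -0.006]
contact_force: [5.2, -1.0, 5.3]
opening: 0.266
grasp_force: 40.2
```

```bash
python3 c.py
python3 - <<'E'
from m import *
for n in("top","side"):cv2.imwrite(f"pics/{n}1.png",cams.grab_frame(n)[:,:,::-1])
t=cv2.imread("pics/top1.png")[150:240,285:440];cv2.imwrite("pics/tz1.png",cv2.resize(t,None,fx=5,fy=5,interpolation=2))
E
```

```text
[584.75170524 -98.64845079 115.83614092] 51.08657701258287 172.51876332791053
```

View pics/tz1.png

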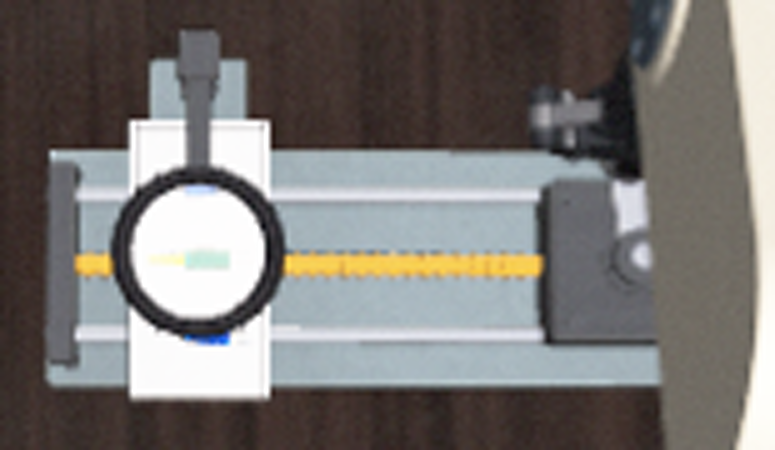

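The tray spans columns 130–270 of the zoom with the ring centred at about 198, so it is nearly under the lens. A circle fit of the path puts the hub at about (535,-104), which leaves about 7° to go.

pendant(rows=[0, 0, 0, 0.2, 4, 0, 0.1, 0, 0, 0, -0.1, 2.6, 0, 0.1, 0, 0, 0, 0, 0, 0, 0.1, 0, 0, 0, 0, 0, 0, 0.1, 0, 0, 0, 0, 0, 0, 0.1])

```text
clock: 11.5
eef_pos: [584.9, -104.9, 115.9]
tcp_rot: [3.141, -0.003, -0.005]
contact_force: [6.7, -1.3, 4.0]
opening: 0.27
grasp_force: 40.0
```

```bash
python3 - <<'E'
from m import *
pts=np.array([(552.2,-56.8),(582.7,-88.3),(501.7,-66.2),(542.7,-54.2),(578.8,-79.3),(581.5,-122.3),(550.5,-151.4),(509.6,-147),(485.8,-113.2),(496,-72.2),(533.7,-53.5),(573.5,-71.5),(584.8,-98.6)])
a=np.linalg.lstsq(np.c_[2*pts,np.ones(13)],(pts**2).sum(1),rcond=None)[0];print(a[:2],np.sqrt(a[2]+a[:2]@a[:2]))
p=r.sense()["eef_pos"];d=p[:2]-a[:2];print(p,np.degrees(np.arctan2(d[1],-d[0]))%360,"want 181.7")
I=cams.grab_frame("top").astype(int)
m=I.min(2)>190;
for row in (176,177,178,225,226,227):
    x=np.flatnonzero(m[row,300:350])+300; print(row,x.min(),x.max(),plane("top",((x.min()+x.max())/2,row),64).round(1))
E
```

```text
[ 534.9774802  -103.71801425] 50.13274114477283
[ 584.93979055 -104.88434388  115.85397363] 181.33728063975838 want 181.7
176 311 338 [602.  105.7  64. ]
177 311 338 [599.5 105.7  64. ]
178 311 338 [597.1 105.8  64. ]
225 311 338 [482.6 109.2  64. ]
226 311 338 [480.2 109.3  64. ]
227 311 338 [477.7 109.4  64. ]
```

pendant(rows=[0, 0, 0, 0, 0, 0, 0.6, 0, 0, 0, 0, 0, 0, 0.8, 0, 0, 0, 0, 0, 0, 0.8, 0, 0, 0, 0, 0, 0, 0.8, 0, 0, 0, 0, 0, 0, 0.8])

```text
clock: 11.97
eef_pos: [582.8, -104.6, 114.9]
tcp_rot: [-3.141, 0.001, -0.005]
contact_force: [-0.6, -0.2, -0.2]
opening: 0.802
grasp_force: 0.0
```

pendant(rows=[0, 0, 0, 0, 0, -10, 0.8, 0, 0, 0, 0, 0, -25, 0.8, 0, 0, 0, 0, 0, -30, 0.8, 0, 0, 0, 0, 0, -30, 0.8, 0, 0, 0, 0, 0, -30, 0.8])

```text
clock: 12.38
eef_pos: [583.0, -104.7, 242.3]
tcp_rot: [-3.142, 0.0, -0.005]
contact_force: [0.4, -0.1, -0.1]
opening: 0.8
grasp_force: 0.0
```

pendant(rows=[0, 0, 0, -30, 25, -10, 1, 0, 0, 0, -30, 35, 0, 1, 0, 0, 0, -30, 35, 0, 1, 0, 0, 0, -30, 35, 0, 1, 0, 0, 0, -30, 35, 0, 1])

```text
clock: 12.8
eef_pos: [442.7, -256.5, 251.3]
tcp_rot: [3.141, -0.001, -0.004]
contact_force: [0.7, -1.5, 0.8]
opening: 0.996
grasp_force: 0.0
```

pendant(rows=[0, 0, 0, -20, 35, 0, 1, 0, 0, 0, -20, 35, 0, 1, 0, 0, 0, -10, 30, 0, 1, 0, 0, 0, 0, 10, 0, 1, 0, 0, 0, 0, 0, 0, 1])

```text
clock: 13.22
eef_pos: [393.1, -367.5, 251.0]
tcp_rot: [3.141, -0.001, -0.008]
contact_force: [-0.3, -0.0, 0.3]
opening: 0.998
grasp_force: 0.0
```

```bash
python3 - <<'E'
from m import *
for n in("top","side"):cv2.imwrite(f"pics/{n}2.png",cams.grab_frame(n)[:,:,::-1])
t=cv2.imread("pics/top2.png")[150:270,285:440];cv2.imwrite("pics/tz2.png",cv2.resize(t,None,fx=5,fy=5,interpolation=2)[:600])
E
```

```text
(no output)
```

View pics/tz2.png

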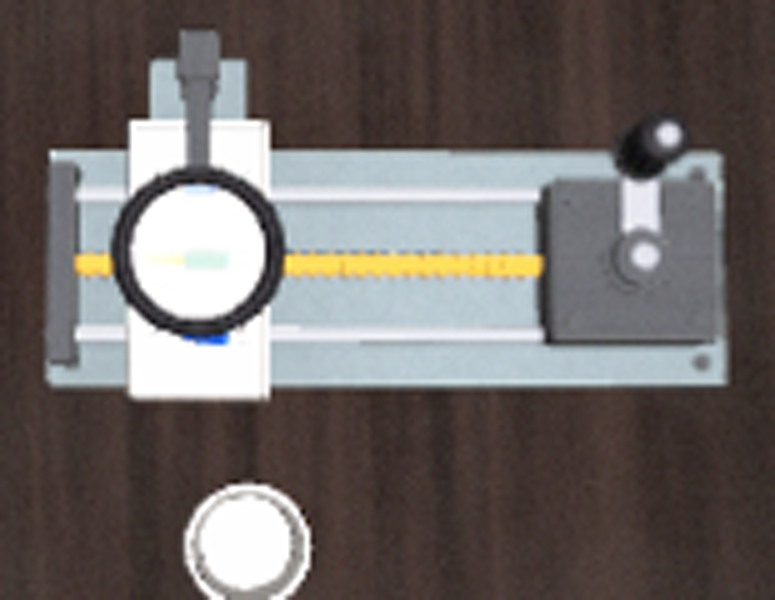

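View pics/side2.png

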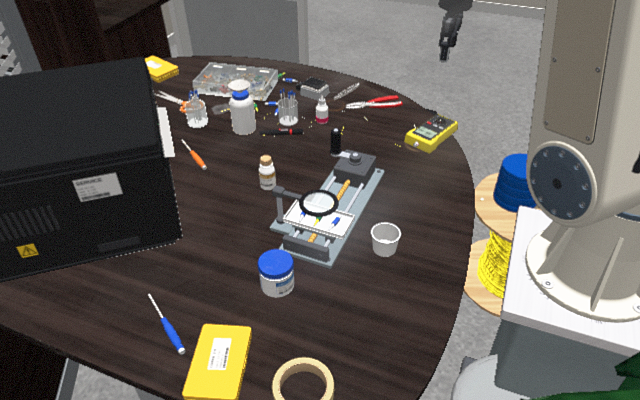

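The tray (zoom columns 129–270) is centred under the ring (198), the crank arm points straight to the fixture's +x, and the cup, bottle and tub are where they were. The gripper is clear of everything.

```bash
python3 -c "
from rig import r
print(r.sign_off())"
```

```text
the job is handed in; nothing more can be done
None
```

I wound the crank about 2.4 turns clockwise at roughly 3 s per turn until the tray was centred under the magnifier (about 1 mm by the top camera), let go, and handed the job in at about 13 s; the cup, bottle and tub were not disturbed.

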